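# Lock a blank in the marking jig and punch it

### The job

Slide the wooden blank along the jig's channel until it is fully home against the end stop under the bridge, then turn the yellow catch clockwise until it clicks over and lies across the channel behind the blank. Only then press the red spring plunger straight down to its stop, hold it there a moment and let it spring back up, leaving the blank home and locked. Do not disturb the other things on the bench.

Things in the scene. Friction and masses are not known exactly. Their poses are not given: they have to be found in the camera images.
- jig: Marking jig screwed to the bench: aluminium bed 240 (x) x 150 (y) x 12 mm, origin at the centre of its underside. Its x runs along the channel from the open end (-x, nearer the robot) to the end stop. The channel lies between thin steel guide walls, inner faces at y = +-32.5 mm, outer +-38.5 mm, rising 8 mm above the bed.
- end_stop (a point): Foot of the dark steel end stop's face, on the bed at x = +85 mm, y = 0 in the jig; the stop is 24 mm tall and 65 mm wide. The blank is home when its far end touches this face.
- bridge_top (a point): Middle of the top of the blue bridge (36 mm in jig x, 124 mm in jig y) that crosses the channel at x = +45 mm in the jig and carries the plunger; underside 64 mm, top 82 mm above the bench, on two posts at y = +-54 mm.
- blank: Loose pale wooden blank 130 (own x) x 60 (y) x 30 mm, 0.1 to 0.25 kg, lying in the channel on the bed (its top 42 mm above the bench), its x along the jig's x; origin at the centre of its underside. It starts 35 to 60 mm short of the end stop. When home its origin is at x = +20 mm in the jig and its near end face at x = -45 mm.
- plunger_top (a point): Centre of the top of the red plunger head, a disc 46 mm across and 18 mm thick on a steel stem through the bridge, at x = +45 mm, y = 0 in the jig, 120 mm above the bench when up. It moves straight down only.
- plunger (a joint): How far the plunger is pressed, in m: 0 up, 0.018 at its stop (head 2 mm above the bridge). Spring: about 4 N to start it, 12 N at the stop; it springs back up by itself.
- catch (a joint): Turn of the yellow catch about its upright axis, rad, growing clockwise from above: 0 open (bar beside the channel, pointing to the open end), 1.4 locked (bar square across the channel, 3 mm behind the near end of a blank at home). A spring holds it at either end: about 0.2 N m to start it, clicks over past 0.7, then goes to 1.4 by itself.
- catch_grip (a point): Grip point on the catch's axis, at x = -55, y = -58 mm in the jig, 62 mm above the bench, in an upright yellow fin 56 mm long (point x), 14 mm thick (point y), 34 to 72 mm above the bench. Below it the bar (14 mm wide, 23 to 34 mm above the bench) reaches 58 mm along point +x, which is turned (2.971 - joint value) rad anticlockwise from jig x.
- tin: Bystander: round tin with a green band, 80 mm across, 85 mm tall; origin under its centre.
- jar: Bystander: jar with a dark blue cap, 60 mm across, 100 mm tall; origin under its centre.
- sander: Bystander: cork sanding block 90 x 60 x 45 mm; origin under its centre.
- driver: Bystander: screwdriver with an orange handle, 200 mm long, lying beyond the jig's far end; origin under its middle.
Things that resemble listed ones, but are neither listed nor needed, are in the scene too. Of the things like the blank, leave any that is blue, green or pink; of the rest the larger one is meant.

How it is judged:
By the outcome, as a careful person would: the job done as asked, in the order asked, and still so for the second after the job is handed in, with the robot touching nothing.
It also fails if it takes over 64 s, if anything falls off the work surface, if the arm or the gripper's body presses on something with over 40 N, if the wrist force passes 120 N, or if a joint passes its speed limit or range.

### The arm

A 6-joint arm with a two-finger parallel gripper is mounted at the origin on the work surface. World frame = base frame: x ahead of the robot, y to its left, z up, the work surface at z = 0. Lengths are in mm, angles in rad, forces in N, time in s.
With the tool pointing down it reaches from about 350 to 925 mm from the base axis. Payload 6.4 kg.
Tool frame: the origin (TCP) lies midway between the tips of the shut fingers; the grasp point (between the pads) lies tcp_to_grasp behind it (tcp_to_grasp is the distance from the TCP to the grasp point, in mm); z points along the fingers, y is the line along which they close (so a half turn about z gives the same grasp; the last joint's range is limited). The gripper opens to 94 mm and grips with 3 to 60 N. Pads are 16 mm wide; open, the fingers measure 119 mm over their backs; the gripper's body (75 mm by 177 mm) begins 78 mm behind the grasp point.
Start: joints at [1.047, 0.245, 1.558, -0, 1.339, -0.174], TCP at [222.759, 610.649, 183.355] pointing down, gripper open.
Joint ranges: [-3.13, 3.13], [-1.02, 2.26], [0.13, 2.54], [-0.95, 4.09], [0.21, 2.88], [-2.74, 2.74]. Speed limits (rad/s): [2.57, 2.57, 3.14, 3.14, 3.14, 3.14].

### API

Orientations are given as a unit quaternion [x, y, z, w].
In Python, from cell import observe, grab_frame, job_done, tcp_to_grasp gives the robot as it stands.
- The arm moves only by the tool servo_tool, never from a script. Its arguments are lists of equal length, an entry for each row: "delta_pos": the shift along the tool's x, y, z in units of 0.02 m (1.0 is 0.02 m), a list of three; "rotation": the turn, a rotation vector about the tool's x, y, z in units of 360 degrees (1.0 is 360 degrees), a list of three; "fingers": the opening, from 0 (shut) to 1 (fully open). In form: {"delta_pos": [[dx, dy, dz], ...], "rotation": [[wx, wy, wz], ...], "fingers": [fingers, ...]}. A call has exactly 8 rows; each row shifts and turns the commanded pose from where the row before left it, along the tool's axes as they then stand; what a row does not reach is not made up. A row lasts 1/12 s, in which the tool goes at most 41.7 mm and 7.16 degrees, less where a joint would pass 70% of its speed; a pose out of reach is approached as far as the arm can. A call with a number of a shift or a turn outside -1 to 1 is refused whole. A call with a gripper value outside its range is refused whole. The fingers move at their own pace and stop on an object; "grip_force" is the grip in N (left out, the last holds). Time passes only in rows, so rows that do not move let the fingers close, or fill a call up. It gives the time, the measured TCP pose, the force, the opening and the grip force at its end, in the units of the state.
- observe(): the state, without advancing time (a new reading comes with each control period).
- grab_frame(name): name is "scene" or "top"; returns a dict with "image" (400x640x3 uint8, blue, green, red), "depth" (400x640 float32, mm along the optical axis (not along the pixel's ray), 0 where there is no reading), "fx", "fy", "cx", "cy" (pixels), "extrinsics" (4x4, takes a point from world to camera coordinates). Camera axes: x right, y up, looking along -z (the intrinsics and any distortion apply to the point x, -y, -z); pixel columns grow to the right and rows downward; lengths in mm; the calibration is good to about 2 mm. A picture is of the moment at which its call begins.
- job_done(): hands the job in; it is judged then, once.
The state is a dict: "time_s": time; "q": joint angles; "qvel": joint speeds; "effort": joint torques, N m; "tool_pos": TCP position; "ee_rot": TCP orientation; "wrist_force": force on the tool from outside, world axes, zero at the start; "moment": the same for the moment, N m; "finger_gap": finger opening in mm; "finger_force": force on a finger pad.
Only numpy, scipy, OpenCV 4.12 (cv2) and the standard library are available. Lean on these libraries where they do the work, as an engineer would, in place of code of your own. Each camera call takes 0.05 s, during which the arm holds its last target. There are 200 camera calls.

## Working session

There is one attempt and no reset: what is moved stays moved. The work goes in short steps, Python scripts to look and compute and a tool call to move; the robot and the scene stay as the last step left them, time stands still between calls to the robot, and variables do not carry over. Pictures are saved under pics/ and viewed, at most 10 in all, crops included, and the job is handed in when it is done.

Besides the shell and the picture viewer there is one more tool, called as name(argument=value, ...) on one line, values as JSON. servo_tool: Moves the arm, as the interface text tells. Its arguments: {"type":"object","properties":{"delta_pos":{"type":"array","items":{"type":"array","items":{"type":"number","minimum":-1,"maximum":1}}},"rotation":{"type":"array","items":{"type":"array","items":{"type":"number","minimum":-1,"maximum":1}}},"fingers":{"type":"array","items":{"type":"number"}},"grip_force":{"type":"number"}},"required":["delta_pos","rotation","fingers"]}

```bash
ls; mkdir -p pics; cat > h.py <<'E'
import numpy as np,cv2
from cell import observe,grab_frame,job_done,tcp_to_grasp
def cloud(f):
    d=f["depth"];h,w=d.shape;u,v=np.meshgrid(np.arange(w),np.arange(h))
    x=(u-f["cx"])/f["fx"]*d;y=-(v-f["cy"])/f["fy"]*d
    P=np.stack([x,y,-d,np.ones_like(d)],-1)@np.linalg.inv(f["extrinsics"]).T
    P=P[...,:3];P[d==0]=np.nan;return P
E
python3 - <<'E'
from h import *
print(observe(),tcp_to_grasp)
for n in("top","scene"):
    f=grab_frame(n);cv2.imwrite(f"pics/{n}0.png",f["image"]);np.save(n+"0.npy",f,allow_pickle=True)
    print(n,f["fx"],f["cx"],f["cy"],f["extrinsics"].round(3).tolist(),[k for k in f])
E
```

```text
pics
{'time_s': 0.0, 'q': array([ 1.04688607e+00,  2.45784288e-01,  1.55898811e+00, -6.57799858e-06,
        1.33868368e+00, -1.74071138e-01]), 'qvel': array([0.00055349, 0.00043522, 0.0006016 , 0.00102006, 0.00032552,
       0.00329429]), 'effort': array([-6.14924847e-04, -4.15819001e+01, -3.14607954e+01,  6.84700138e-02,
        3.30256310e-02, -1.35925384e-04]), 'tool_pos': array([222.4446176 , 610.08308883, 182.2783691 ]), 'ee_rot': array([ 1.74028104e-01,  9.84740245e-01, -8.76641546e-04, -3.15591451e-04]), 'wrist_force': array([-0.8856137 , -0.35520636, -0.89236379]), 'moment': array([-0.06509918, -0.04443803,  0.01529599]), 'finger_force': 0.0, 'finger_gap': 93.90938946167408} 18.8
top 443.2329900933771 326.88202092734457 194.9062559231168 [[-0.014, -1.0, -0.017, 69.661], [0.998, -0.015, 0.058, -550.993], [-0.058, -0.016, 0.998, -1272.089], [0.0, 0.0, 0.0, 1.0]] ['image', 'depth', 'fx', 'fy', 'cx', 'cy', 'extrinsics']
scene 381.21427598938504 318.9026419405722 196.9500662023949 [[-0.709, 0.705, 0.005, 382.915], [-0.379, -0.387, 0.84, 159.284], [0.594, 0.594, 0.542, -1239.362], [0.0, 0.0, 0.0, 1.0]] ['image', 'depth', 'fx', 'fy', 'cx', 'cy', 'extrinsics']
```

View pics/top0.png

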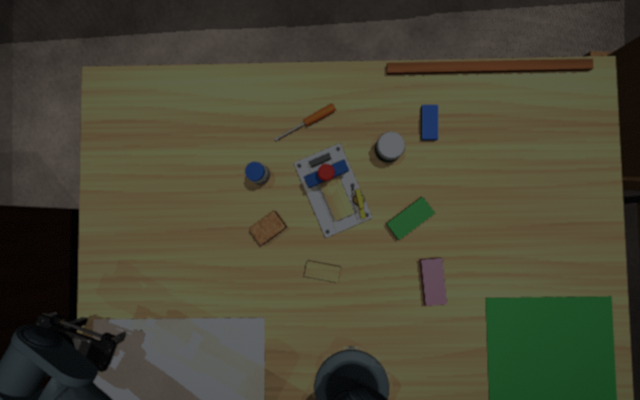

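View pics/scene0.png

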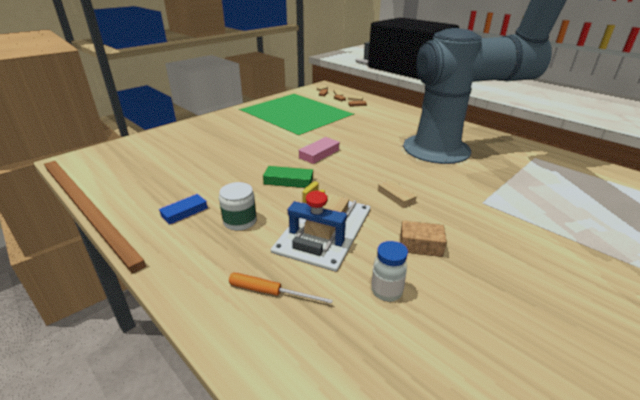

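The top view shows the jig at about (333,190). Candidates for the blank:
- pale block in the channel (338,200)
- small thin wooden piece (322,271)
- blue (430,122), green (410,218) and pink (433,281) blocks

By the description it is the one in the channel. I'll check it in one crop and measure from both views.

```bash
cat > m.py <<'E'
from h import *
def fit(f,n):
    P=cloud(f);I=f["image"];hsv=cv2.cvtColor(I,cv2.COLOR_BGR2HSV).astype(int);H,S,V=hsv[...,0],hsv[...,1],hsv[...,2]
    out={}
    near=(abs(P[...,0]-C[0])<170)&(abs(P[...,1]-C[1])<170)
    z=P[...,2]
    red=near&((H<6)|(H>172))&(S>150)&(z>100)
    yel=near&(H>22)&(H<34)&(S>150)&(z>45)
    blu=near&(H>100)&(H<125)&(S>120)&(z>70)&(z<95)
    bed=near&(z>6)&(z<22)&(S<60)
    blk=near&(z>36)&(z<50)&(S>40)&(H<30)
    for k,m in dict(red=red,yel=yel,blu=blu,bed=bed,blk=blk).items():
        m=cv2.morphologyEx(m.astype(np.uint8),cv2.MORPH_CLOSE,np.ones((3,3)))
        c,l,s,_=cv2.connectedComponentsWithStats(m)
        if c<2: print(n,k,"none");continue
        i=1+np.argmax(s[1:,4]);q=P[(l==i)&~np.isnan(z)]
        r=cv2.minAreaRect(q[:,:2].astype(np.float32))
        print(n,k,len(q),"mean",q.mean(0).round(1),"medz",np.median(q[:,2]).round(1),"rect",np.round(r[0],1),np.round(r[1],1),round(r[2],1),np.round(cv2.boxPoints(r)).tolist() if k in("bed","blk") else "")
E
python3 - <<'E'
import m;from h import *
fs={n:np.load(n+"0.npy",allow_pickle=True).item() for n in("top","scene")}
P=cloud(fs["top"]);print(P[172,326],P[190,340],P[300,300],P[200,338],cloud(fs["scene"])[200,316])
m.C=P[190,335,:2]
for n in fs: m.fit(fs[n],n)
c=fs["top"]["image"][130:250,270:400];c=cv2.resize(c,None,fx=5,fy=5,interpolation=cv2.INTER_CUBIC);cv2.imwrite("pics/c1.png",np.clip(c*1.8,0,255).astype(np.uint8))
E
```

```text
[607.77218852  61.48929004 117.50267831] [563.90145099  23.60882454  42.15327162] [248.7325826  144.03969509   3.94210756] [535.33524329  29.77581784  44.96068717] [622.85994666  74.35444533 118.5225229 ]
top red 196 mean [607.4  62.5 120.8] medz 121.0 rect [607.7  62.9] [40.4 38.3] 89.3 
top yel 79 mean [536.2 -27.9  72.5] medz 72.9 rect [537.1 -28.6] [48.9 14. ] 13.0 
top blu 151 mean [591.7  99.9  83.2] medz 83.4 rect [592.8  98.3] [32.1 40.2] 24.4 
top bed 2318 mean [560.1  50.7  14.3] medz 13.5 rect [567.8  45.9] [241.6 150.7] 22.3 [[427.0, 70.0], [485.0, -70.0], [708.0, 22.0], [651.0, 162.0]]
top blk 551 mean [545.8  44.7  43. ] medz 43.0 rect [542.3  34.7] [115.5  60. ] 22.6 [[477.0, 40.0], [501.0, -15.0], [607.0, 29.0], [584.0, 85.0]]
scene red 266 mean [617.8  69.  116.9] medz 118.9 rect [614.4  65.8] [38.5 38.4] 8.5 
scene yel 107 mean [544.5 -26.5  67.7] medz 70.3 rect [542.9 -29. ] [52.6 14.7] 12.1 
scene blu 634 mean [616.8  71.4  79.3] medz 81.1 rect [612.8  65.6] [ 33.3 118.7] 23.0 
scene bed 2220 mean [604.8  80.6  12.6] medz 12.1 rect [562.4  42.1] [259.2 150.2] 22.4 [[414.0, 62.0], [471.0, -77.0], [711.0, 22.0], [654.0, 161.0]]
scene blk 292 mean [514.1  29.2  41.9] medz 42.0 rect [517.   23.7] [66.5 57.1] 22.7 [[475.0, 37.0], [497.0, -15.0], [559.0, 10.0], [537.0, 63.0]]
```

View pics/c1.png

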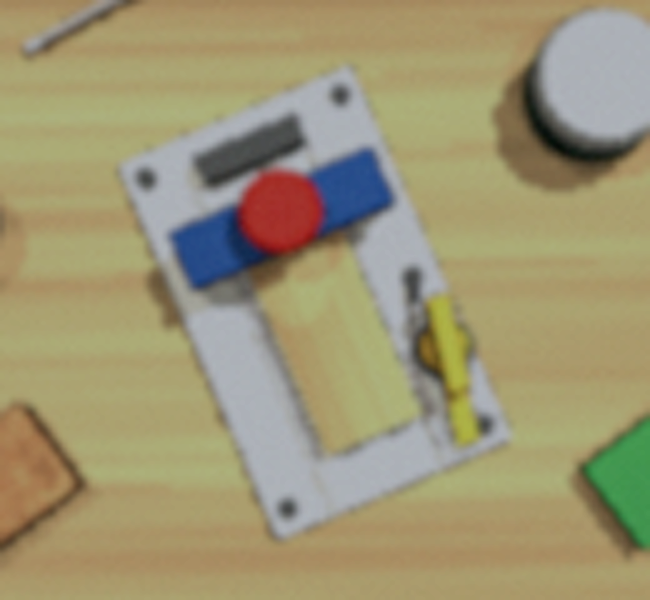

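The crop shows the pale 130 x 60 blank in the channel at crop (340,350), with its near end at crop (365,435). The yellow catch is open, its fin at crop (450,365), and the red head is at crop (280,210).

Measured from both views:

| Item | Measured | Check |
|---|---|---|
| Jig origin | (567.5, 46), yaw 22.5° | Plunger and catch positions agree with it |
| Heights | 43 (blank), 72 (fin), 120 (plunger) | As expected |
| Blank near end | jig x about -87 | 42 mm to travel |

Next I shut the fingers and turn the tool so its y runs across the channel, making tool -x the jig's +x.

servo_tool(delta_pos=[[0, -1, 0], [0, -1, 0], [0, -1, 0], [0, -1, 0], [0, -1, 0], [0, -1, 0], [0, -1, 0], [0, -1, 0]], rotation=[[0, 0, -0.0148], [0, 0, -0.0148], [0, 0, -0.0148], [0, 0, -0.0148], [0, 0, -0.0148], [0, 0, -0.0148], [0, 0, -0.0148], [0, 0, -0.0148]], fingers=[0, 0, 0, 0, 0, 0, 0, 0])

```text
time_s: 0.77
tool_pos: [218.5, 453.0, 182.8]
ee_rot: [-0.198, 0.98, -0.0, -0.0]
wrist_force: [0.2, -0.8, 0.6]
finger_gap: 44.1
finger_force: 0.0
```

```bash
cat >> h.py <<'E'
from scipy.spatial.transform import Rotation as Ro
O=np.array([567.5,46,0]);A=np.deg2rad(22.5)
J=np.array([[np.cos(A),-np.sin(A),0],[np.sin(A),np.cos(A),0],[0,0,1]])
def st(jx,jy,z,head=None):
    s=observe();R=Ro.from_quat(s["ee_rot"]).as_matrix();p=s["tool_pos"]
    t=O+J@[jx,jy,0];t[2]=z
    print("t",round(s["time_s"],2),"tcp",p.round(1),"jig",(J.T@(p-O)).round(1),"F",(J.T@s["wrist_force"]).round(1),"yhead",np.rad2deg(np.arctan2(R[1,1],R[0,1])).round(2),"toolz",R[:,2].round(3),"gap",round(s["finger_gap"],1),"q6",s["q"][5].round(2))
    print("units to target",(R.T@(t-p)/20).round(2))
E
python3 -c "from h import *;st(-115,0,182)"
```

```text
t 0.77 tcp [218.5 453.  182.8] jig [-166.7  509.6  182.8] F [-0.1 -0.8  0.6] yhead 112.88 toolz [-0.001 -0.001 -1.   ] gap 44.1 q6 -1.07
units to target [ -2.41 -25.5    0.05]
```

servo_tool(delta_pos=[[-0.1, -1, 0], [-0.1, -1, 0], [-0.1, -1, 0], [-0.1, -1, 0], [-0.1, -1, 0], [-0.1, -1, 0], [-0.1, -1, 0], [-0.1, -1, 0]], rotation=[[0, 0, 0], [0, 0, 0], [0, 0, 0], [0, 0, 0], [0, 0, 0], [0, 0, 0], [0, 0, 0], [0, 0, 0.001]], fingers=[0, 0, 0, 0, 0, 0, 0, 0])

```text
time_s: 1.43
tool_pos: [295.2, 311.7, 183.0]
ee_rot: [-0.193, 0.981, -0.0, -0.0]
wrist_force: [-0.3, -0.0, -0.3]
finger_gap: 0.6
finger_force: 0.0
```

servo_tool(delta_pos=[[-0.1, -1, 0], [-0.1, -1, 0], [-0.1, -1, 0], [-0.1, -1, 0], [-0.1, -1, 0], [-0.1, -1, 0], [-0.1, -1, 0], [-0.1, -1, 0]], rotation=[[0, 0, 0], [0, 0, 0], [0, 0, 0], [0, 0, 0], [0, 0, 0], [0, 0, 0], [0, 0, 0], [0, 0, 0]], fingers=[0, 0, 0, 0, 0, 0, 0, 0])

```text
time_s: 2.1
tool_pos: [370.5, 169.7, 183.0]
ee_rot: [-0.193, 0.981, 0.0, -0.0]
wrist_force: [0.1, 0.4, 0.2]
finger_gap: 0.4
finger_force: 0.0
```

servo_tool(delta_pos=[[-0.1, -1, 0], [-0.1, -1, 0], [-0.1, -1, 0], [-0.1, -1, 0], [-0.1, -1, 0], [-0.1, -1, 0], [-0.1, -1, 0], [-0.1, -1, 0]], rotation=[[0, 0, 0], [0, 0, 0], [0, 0, 0], [0, 0, 0], [0, 0, 0], [0, 0, 0], [0, 0, 0], [0, 0, 0]], fingers=[0, 0, 0, 0, 0, 0, 0, 0])

```text
time_s: 2.77
tool_pos: [445.9, 27.7, 183.0]
ee_rot: [-0.193, 0.981, 0.0, -0.0]
wrist_force: [0.8, 0.3, -0.6]
finger_gap: 0.9
finger_force: 0.0
```

```bash
python3 -c "from h import *;st(-118,0,27)"
```

```text
t 2.77 tcp [445.9  27.7 183. ] jig [-119.4   29.6  183. ] F [ 0.8 -0.  -0.6] yhead 112.21 toolz [-0.001  0.    -1.   ] gap 0.9 q6 -2.15
units to target [-0.08 -1.48  7.8 ]
```

servo_tool(delta_pos=[[0, -0.7, 0], [0, -0.6, 0], [0, 0, 0.9], [0, 0, 0.9], [0, 0, 0.9], [0, 0, 0.9], [0, 0, 0.9], [0, 0, 0.9]], rotation=[[0, 0, 0], [0, 0, 0], [0, 0, 0], [0, 0, 0], [0, 0, 0], [0, 0, 0], [0, 0, 0], [0, 0, 0]], fingers=[0, 0, 0, 0, 0, 0, 0, 0])

```text
time_s: 3.43
tool_pos: [455.3, 4.6, 74.3]
ee_rot: [-0.193, 0.981, 0.0, -0.0]
wrist_force: [-0.4, -0.3, 0.0]
finger_gap: 0.4
finger_force: 0.0
```

```bash
python3 -c "from h import *;st(-118,0,27)"
```

```text
t 3.43 tcp [455.3   4.6  74.3] jig [-119.5    4.7   74.3] F [-0.5 -0.1  0. ] yhead 112.24 toolz [-0.  0. -1.] gap 0.4 q6 -2.2
units to target [-0.07 -0.24  2.37]
```

servo_tool(delta_pos=[[0, -0.12, 0.5], [0, -0.12, 0.5], [0, 0, 0.5], [0, 0, 0.4], [0, 0, 0.4], [-0.3, 0, 0], [-0.3, 0, 0], [-0.3, 0, 0]], rotation=[[0, 0, 0], [0, 0, 0], [0, 0, 0], [0, 0, 0], [0, 0, 0], [0, 0, 0], [0, 0, 0], [0, 0, 0]], fingers=[0, 0, 0, 0, 0, 0, 0, 0])

```text
time_s: 4.1
tool_pos: [475.4, 7.0, 29.9]
ee_rot: [-0.193, 0.981, -0.0, 0.001]
wrist_force: [0.6, 0.2, -0.6]
finger_gap: 0.7
finger_force: 0.0
```

```bash
python3 -c "from h import *;st(-53,0,27)"
```

```text
t 4.1 tcp [475.4   7.   29.9] jig [-100.1   -0.8   29.9] F [ 0.7 -0.  -0.6] yhead 112.22 toolz [ 0.001 -0.    -1.   ] gap 0.7 q6 -2.18
units to target [-2.35  0.05  0.15]
```

servo_tool(delta_pos=[[-0.2, 0, 0], [-0.2, 0, 0], [-0.2, 0, 0], [-0.2, 0, 0], [-0.2, 0, 0], [-0.2, 0, 0], [-0.2, 0, 0], [-0.2, 0, 0]], rotation=[[0, 0, 0], [0, 0, 0], [0, 0, 0], [0, 0, 0], [0, 0, 0], [0, 0, 0], [0, 0, 0], [0, 0, 0]], fingers=[0, 0, 0, 0, 0, 0, 0, 0])

```text
time_s: 4.77
tool_pos: [504.1, 19.1, 29.4]
ee_rot: [-0.193, 0.981, 0.0, 0.0]
wrist_force: [-0.9, 0.3, 0.8]
finger_gap: 0.2
finger_force: 0.0
```

servo_tool(delta_pos=[[-0.08, 0, 0], [-0.08, 0, 0], [-0.08, 0, 0], [-0.08, 0, 0], [-0.08, 0, 0], [0, 0, 0], [0, 0, 0], [0, 0, 0]], rotation=[[0, 0, 0], [0, 0, 0], [0, 0, 0], [0, 0, 0], [0, 0, 0], [0, 0, 0], [0, 0, 0], [0, 0, 0]], fingers=[0, 0, 0, 0, 0, 0, 0, 0])

```text
time_s: 5.43
tool_pos: [511.1, 22.0, 29.3]
ee_rot: [-0.193, 0.981, 0.0, -0.0]
wrist_force: [0.1, 0.0, -0.3]
finger_gap: 0.5
finger_force: 0.0
```

```bash
python3 -c "from h import *;st(-53,0,27)"
```

```text
t 5.43 tcp [511.1  22.   29.3] jig [-61.3  -0.6  29.3] F [ 0.1 -0.  -0.3] yhead 112.22 toolz [-0. -0. -1.] gap 0.5 q6 -2.14
units to target [-0.42  0.03  0.12]
```

Now small steps until the force rises.

servo_tool(delta_pos=[[-0.05, 0, 0], [-0.05, 0, 0], [-0.05, 0, 0], [-0.05, 0, 0], [-0.05, 0, 0], [-0.05, 0, 0], [0, 0, 0], [0, 0, 0]], rotation=[[0, 0, 0], [0, 0, 0], [0, 0, 0], [0, 0, 0], [0, 0, 0], [0, 0, 0], [0, 0, 0], [0, 0, 0]], fingers=[0, 0, 0, 0, 0, 0, 0, 0])

```text
time_s: 6.1
tool_pos: [516.8, 24.3, 29.3]
ee_rot: [-0.193, 0.981, -0.0, -0.0]
wrist_force: [0.4, 0.5, -0.2]
finger_gap: 0.5
finger_force: 0.0
```

servo_tool(delta_pos=[[-0.05, 0, 0], [-0.05, 0, 0], [0, 0, 0], [0, 0, 0], [0, 0, 0], [0, 0, 0], [0, 0, 0], [0, 0, 0]], rotation=[[0, 0, 0], [0, 0, 0], [0, 0, 0], [0, 0, 0], [0, 0, 0], [0, 0, 0], [0, 0, 0], [0, 0, 0]], fingers=[0, 0, 0, 0, 0, 0, 0, 0])

```text
time_s: 6.77
tool_pos: [518.5, 25.0, 29.3]
ee_rot: [-0.193, 0.981, -0.0, -0.0]
wrist_force: [0.2, -0.2, 0.1]
finger_gap: 0.6
finger_force: 0.0
```

```bash
python3 - <<'E'
from h import *;st(-53,0,27)
f=grab_frame("scene");c=f["image"][160:280,240:400];cv2.imwrite("pics/s2.png",cv2.resize(c,None,fx=5,fy=5,interpolation=cv2.INTER_CUBIC)[:600])
E
```

```text
t 6.77 tcp [518.5  25.   29.3] jig [-53.3  -0.6  29.3] F [ 0.1 -0.3  0.1] yhead 112.22 toolz [-0. -0. -1.] gap 0.6 q6 -2.13
units to target [-0.01  0.03  0.12]
```

View pics/s2.png

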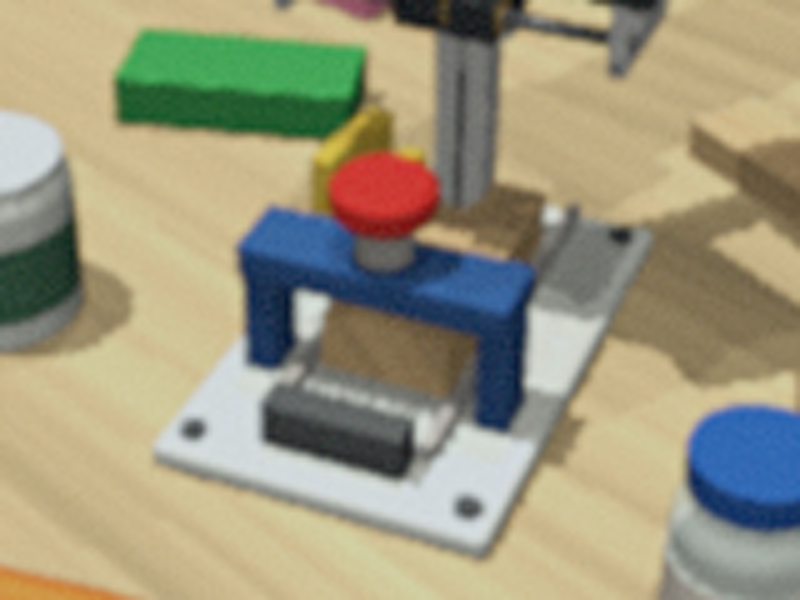

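The blank (crop 400,340) still shows a gap to the dark stop (crop 340,430), with the fingers behind it at crop (465,190). I keep pushing.

servo_tool(delta_pos=[[-0.05, 0, 0], [-0.05, 0, 0], [-0.05, 0, 0], [-0.05, 0, 0], [0, 0, 0], [0, 0, 0], [0, 0, 0], [0, 0, 0]], rotation=[[0, 0, 0], [0, 0, 0], [0, 0, 0], [0, 0, 0], [0, 0, 0], [0, 0, 0], [0, 0, 0], [0, 0, 0]], fingers=[0, 0, 0, 0, 0, 0, 0, 0])

```text
time_s: 7.48
tool_pos: [522.2, 26.6, 29.3]
ee_rot: [-0.193, 0.981, 0.0, -0.0]
wrist_force: [-0.3, -0.3, -0.1]
finger_gap: 0.5
finger_force: 0.0
```

```bash
cat > b.py <<'E'
from h import *
f=grab_frame("scene");P=cloud(f);q=(P-O)@J   # jig coords
h=cv2.cvtColor(f["image"],cv2.COLOR_BGR2HSV).astype(int)
x,y,z=q[...,0],q[...,1],q[...,2]
a=(abs(y)<25)&(x>20)&(x<84)&(z>18)&(z<36)   # far face of blank
print("blank far face jig x: med",np.nanmedian(x[a]).round(1),np.nanpercentile(x[a],[10,90]).round(1),a.sum())
a=(abs(y)<28)&(x>75)&(x<110)&(z>31)&(z<42);print("stop top x",np.nanpercentile(x[a],[2,50,98]).round(1) if a.any() else 0,a.sum())
a=(abs(y)<25)&(x>75)&(x<112)&(z>33)&(z<40);print(np.nanmin(x[a]) if a.any() else 0)
E
python3 b.py; python3 -c "from h import *;st(-53,0,27)"
```

```text
blank far face jig x: med 43.9 [42.6 45.4] 140
stop top x [ 86.1  98.  105.1] 192
83.66266816455305
t 7.53 tcp [522.2  26.5  29.3] jig [-49.3  -0.7  29.3] F [-0.   1.  -0.6] yhead 112.22 toolz [-0. -0. -1.] gap 0.6 q6 -2.12
units to target [0.19 0.03 0.12]
```

The blank's far face reads 44 mm in the jig, so it seems not to have moved even though the fingers are past its near end. I'll check where the fingers really are.

```bash
python3 - <<'E'
from h import *
f=grab_frame("scene");P=cloud(f);q=(P-O)@J
for v in range(170,212,3):
    print(v,[tuple(int(round(t)) if t==t else -999 for t in q[v,u]) for u in (326,330,334,338,344,348)])
# project TCP
s=observe();E=f["extrinsics"];c=E@[*s["tool_pos"],1];print("tcp px",f["cx"]-f["fx"]*c[0]/c[2],f["cy"]+f["fy"]*c[1]/c[2])
cv2.imwrite("pics/s3.png",np.hstack([cv2.resize(g,None,fx=4,fy=4,interpolation=cv2.INTER_CUBIC) for g in (f["image"][130:260,280:380],np.clip(grab_frame("top")["image"][130:260,290:390]*1.8,0,255).astype(np.uint8))]))
E
```

```text
170 [(-41, -15, 131), (-38, -4, 134), (-40, 4, 135), (-51, 10, 131), (-282, -53, 1), (-288, -42, 0)]
173 [(-38, -14, 124), (-38, -4, 126), (-41, 4, 127), (-52, 10, 123), (-269, -48, -2), (-271, -36, 0)]
176 [(-38, -14, 117), (-41, -5, 117), (-39, 5, 121), (-51, 10, 115), (-249, -41, 0), (-254, -31, 0)]
179 [(-38, -13, 110), (-42, -5, 109), (-39, 5, 113), (-51, 10, 108), (-233, -35, 1), (-239, -25, -1)]
182 [(-39, -14, 101), (-40, -5, 102), (-38, 6, 106), (-53, 10, 99), (-217, -29, 1), (-224, -20, -1)]
185 [(-37, -13, 94), (-40, -4, 95), (-37, 6, 99), (-55, 10, 90), (-202, -24, 0), (-206, -14, 1)]
188 [(-38, -13, 86), (-39, -4, 88), (-37, 7, 91), (-57, 9, 80), (-188, -19, 0), (-191, -9, 1)]
191 [(-39, -13, 78), (-39, -3, 80), (-37, 7, 83), (-56, 10, 74), (-173, -14, 0), (-177, -4, 1)]
194 [(32, 15, 118), (-41, -4, 71), (-41, 6, 73), (-154, -24, 0), (-160, -9, 0), (-164, 0, 0)]
197 [(43, 19, 118), (-41, -4, 62), (-38, 7, 67), (-81, 2, 40), (-83, 16, 42), (-150, 5, 0)]
200 [(48, 21, 114), (-41, -4, 54), (-41, 6, 57), (-66, 7, 42), (-71, 20, 42), (-82, 27, 38)]
203 [(-41, -13, 43), (-48, -6, 41), (-50, 3, 42), (-54, 12, 42), (-60, 24, 41), (-84, 27, 27)]
206 [(-33, -10, 41), (-35, -1, 42), (-40, 7, 41), (-41, 16, 43), (-51, 27, 39), (-96, 23, 10)]
209 [(33, 16, 81), (31, 24, 82), (-26, 12, 43), (-30, 20, 43), (-54, 27, 29), (-71, 31, 19)]
tcp px 332.25355129734766 207.3036846698744
```

View pics/s3.png

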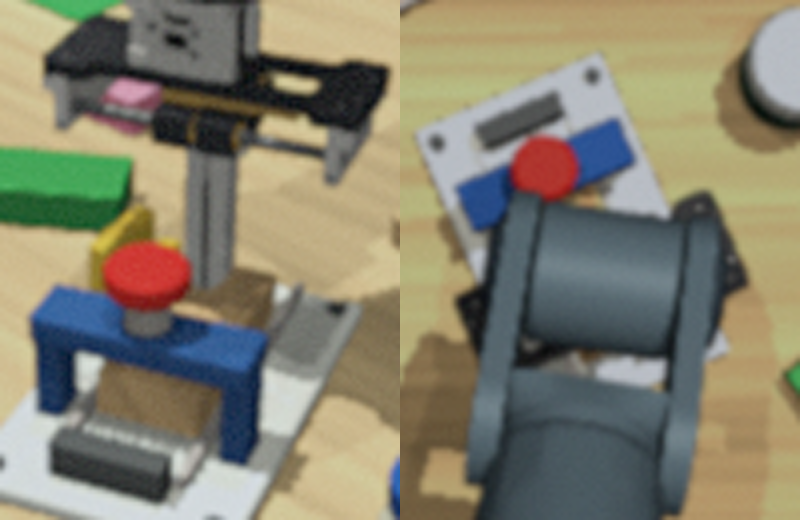

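The fingers' front face is where expected (jig x -41), but depth puts the tips at about z 48 while the TCP reads 29. They slid over the blank's top, which is at 42, without touching it. The real tips are therefore about 18 mm behind the reported TCP. I back off and descend further, watching the force and checking the depth.

servo_tool(delta_pos=[[0.6, 0, 0], [0.6, 0, 0], [0.6, 0, 0], [0.6, 0, 0], [0.6, 0, 0], [0.3, 0, 0], [0, 0, 0.3], [0, 0, 0.3]], rotation=[[0, 0, 0], [0, 0, 0], [0, 0, 0], [0, 0, 0], [0, 0, 0], [0, 0, 0], [0, 0, 0], [0, 0, 0]], fingers=[0, 0, 0, 0, 0, 0, 0, 0])

```text
time_s: 8.3
tool_pos: [461.8, 1.4, 17.4]
ee_rot: [-0.193, 0.981, -0.0, 0.001]
wrist_force: [0.0, -0.1, -0.2]
finger_gap: 0.3
finger_force: 0.0
```

```bash
cat > tip.py <<'E'
from h import *
st(-110,0,10)
s=observe();f=grab_frame("scene");q=(cloud(f)-O)@J;t=J.T@(s["tool_pos"]-O)
m=(abs(q[...,0]-t[0])<14)&(abs(q[...,1]-t[1])<18)&(q[...,2]>-20)
for lo in range(0,80,4):
    k=m&(q[...,2]>=lo)&(q[...,2]<lo+4);print((lo,int(k.sum()),np.median(q[k][:,0]).round(0) if k.any() else 0),end=" ")
E
python3 tip.py
```

```text
t 8.3 tcp [461.8   1.4  17.4] jig [-114.7   -0.7   17.4] F [-0.  -0.1 -0.2] yhead 112.2 toolz [ 0.002 -0.    -1.   ] gap 0.3 q6 -2.2
units to target [-0.23  0.04  0.37]
(0, 0, 0) (4, 0, 0) (8, 0, 0) (12, 0, 0) (16, 0, 0) (20, 0, 0) (24, 0, 0) (28, 0, 0) (32, 0, 0) (36, 0, 0) (40, 7, np.float64(-105.0)) (44, 13, np.float64(-105.0)) (48, 11, np.float64(-106.0)) (52, 16, np.float64(-104.0)) (56, 21, np.float64(-104.0)) (60, 16, np.float64(-105.0)) (64, 15, np.float64(-105.0)) (68, 17, np.float64(-105.0)) (72, 16, np.float64(-104.0)) (76, 17, np.float64(-105.0))
```

servo_tool(delta_pos=[[0, 0, 0.1], [0, 0, 0.1], [0, 0, 0.1], [0, 0, 0], [0, 0, 0], [0, 0, 0], [0, 0, 0], [0, 0, 0]], rotation=[[0, 0, 0], [0, 0, 0], [0, 0, 0], [0, 0, 0], [0, 0, 0], [0, 0, 0], [0, 0, 0], [0, 0, 0]], fingers=[0, 0, 0, 0, 0, 0, 0, 0])

```text
time_s: 9.02
tool_pos: [461.3, 1.6, 11.5]
ee_rot: [-0.193, 0.981, -0.0, 0.0]
wrist_force: [0.3, 0.2, -0.9]
finger_gap: 0.5
finger_force: 0.0
```

servo_tool(delta_pos=[[-0.2, 0, 0], [-0.2, 0, 0], [-0.2, 0, 0], [-0.2, 0, 0], [-0.2, 0, 0], [-0.1, 0, 0], [-0.1, 0, 0], [0, 0, 0]], rotation=[[0, 0, 0], [0, 0, 0], [0, 0, 0], [0, 0, 0], [0, 0, 0], [0, 0, 0], [0, 0, 0], [0, 0, 0]], fingers=[0, 0, 0, 0, 0, 0, 0, 0])

```text
time_s: 9.68
tool_pos: [483.7, 10.8, 11.3]
ee_rot: [-0.193, 0.981, 0.0, 0.0]
wrist_force: [-0.2, -0.2, 0.3]
finger_gap: -0.0
finger_force: 0.0
```

```bash
python3 -c "from h import *;st(-53,0,10)"; python3 b.py
```

```text
t 9.68 tcp [483.7  10.8  11.3] jig [-90.9  -0.4  11.3] F [-0.2 -0.1  0.3] yhead 112.23 toolz [ 0.  0. -1.] gap -0.0 q6 -2.17
units to target [-1.9   0.03  0.06]
blank far face jig x: med 49.9 [48.7 51.2] 142
stop top x [ 86.6  97.5 104.6] 190
85.85531159024286
```

The blank is moving now (far face 44 → 50). I keep pushing.

servo_tool(delta_pos=[[-0.2, 0, 0], [-0.2, 0, 0], [-0.2, 0, 0], [-0.2, 0, 0], [-0.2, 0, 0], [-0.2, 0, 0], [-0.1, 0, 0], [-0.1, 0, 0]], rotation=[[0, 0, 0], [0, 0, 0], [0, 0, 0], [0, 0, 0], [0, 0, 0], [0, 0, 0], [0, 0, 0], [0, 0, 0]], fingers=[0, 0, 0, 0, 0, 0, 0, 0])

```text
time_s: 10.4
tool_pos: [509.5, 21.3, 11.4]
ee_rot: [-0.193, 0.981, -0.0, -0.0]
wrist_force: [-1.6, -0.7, 0.9]
finger_gap: 0.8
finger_force: 0.8
```

servo_tool(delta_pos=[[-0.05, 0, 0], [-0.05, 0, 0], [-0.05, 0, 0], [-0.05, 0, 0], [-0.05, 0, 0], [0, 0, 0], [0, 0, 0], [0, 0, 0]], rotation=[[0, 0, 0], [0, 0, 0], [0, 0, 0], [0, 0, 0], [0, 0, 0], [0, 0, 0], [0, 0, 0], [0, 0, 0]], fingers=[0, 0, 0, 0, 0, 0, 0, 0])

```text
time_s: 11.07
tool_pos: [514.2, 23.2, 11.4]
ee_rot: [-0.193, 0.981, -0.0, 0.0]
wrist_force: [0.7, 0.4, -0.2]
finger_gap: 0.5
finger_force: 0.0
```

```bash
python3 -c "from h import *;st(-53,0,10)"; python3 b.py
```

```text
t 11.07 tcp [514.2  23.2  11.4] jig [-58.   -0.7  11.4] F [ 0.8  0.1 -0.2] yhead 112.22 toolz [ 0.001  0.    -1.   ] gap 0.5 q6 -2.13
units to target [-0.25  0.03  0.07]
blank far face jig x: med 82.3 [81.4 83.2] 34
stop top x [ 76.4  90.8 104.1] 302
80.45003307884127
```

servo_tool(delta_pos=[[-0.05, 0, 0], [-0.05, 0, 0], [-0.05, 0, 0], [0, 0, 0], [0, 0, 0], [0, 0, 0], [0, 0, 0], [0, 0, 0]], rotation=[[0, 0, 0], [0, 0, 0], [0, 0, 0], [0, 0, 0], [0, 0, 0], [0, 0, 0], [0, 0, 0], [0, 0, 0]], fingers=[0, 0, 0, 0, 0, 0, 0, 0])

```text
time_s: 11.78
tool_pos: [516.5, 24.2, 11.3]
ee_rot: [-0.193, 0.981, 0.0, -0.0]
wrist_force: [-2.1, -1.8, 1.8]
finger_gap: 0.5
finger_force: 1.7
```

```bash
python3 -c "from h import *;st(-53,0,10)"
```

```text
t 11.78 tcp [516.5  24.2  11.3] jig [-55.4  -0.6  11.3] F [-2.7 -0.9  1.8] yhead 112.22 toolz [-0. -0. -1.] gap 0.5 q6 -2.13
units to target [-0.12  0.03  0.07]
```

servo_tool(delta_pos=[[-0.04, 0, 0], [-0.04, 0, 0], [0, 0, 0], [0, 0, 0], [0, 0, 0], [0, 0, 0], [0, 0, 0], [0, 0, 0]], rotation=[[0, 0, 0], [0, 0, 0], [0, 0, 0], [0, 0, 0], [0, 0, 0], [0, 0, 0], [0, 0, 0], [0, 0, 0]], fingers=[0, 0, 0, 0, 0, 0, 0, 0])

```text
time_s: 12.45
tool_pos: [516.5, 24.2, 11.3]
ee_rot: [-0.193, 0.981, -0.0, -0.002]
wrist_force: [-9.3, -4.1, 8.9]
finger_gap: 0.6
finger_force: 5.0
```

```bash
python3 -c "from h import *;st(-53,0,10)"
```

```text
t 12.45 tcp [516.5  24.2  11.3] jig [-55.4  -0.6  11.3] F [-10.2  -0.2   8.9] yhead 112.26 toolz [-0.005 -0.001 -1.   ] gap 0.6 q6 -2.13
units to target [-0.12  0.03  0.06]
```

The blank is home: 10 N on the wrist with no further movement. Now I back off, rise, turn to the fin's heading and open part way.

servo_tool(delta_pos=[[0.2, 0, 0], [0.4, 0, 0], [0.4, 0, -0.5], [0, 0, -1], [0, 0, -1], [0, 0, -1], [0, 0, -0.6], [0, 0, 0]], rotation=[[0, 0, 0], [0, 0, 0], [0, 0, 0], [0, 0, 0], [0, 0, 0.009], [0, 0, 0.009], [0, 0, 0.0085], [0, 0, 0]], fingers=[0, 0, 0, 0, 0, 0, 0, 0])

```text
time_s: 13.12
tool_pos: [502.1, 17.0, 96.4]
ee_rot: [-0.11, 0.994, -0.001, 0.004]
wrist_force: [-0.2, -0.1, 0.6]
finger_gap: 0.8
finger_force: 0.0
```

```bash
sed -i 's/st(-110,0,10)/st(-55,-58,27)/' tip.py; python3 tip.py; python3 b.py
```

```text
t 13.12 tcp [502.1  17.   96.4] jig [-71.6  -1.8  96.4] F [-0.2  0.   0.6] yhead 102.63 toolz [ 0.007 -0.001 -1.   ] gap 0.8 q6 -1.98
units to target [-1.27 -2.62  3.49]
(0, 0, 0) (4, 0, 0) (8, 1, np.float64(-82.0)) (12, 3, np.float64(-85.0)) (16, 0, 0) (20, 0, 0) (24, 0, 0) (28, 0, 0) (32, 0, 0) (36, 0, 0) (40, 0, 0) (44, 0, 0) (48, 0, 0) (52, 0, 0) (56, 0, 0) (60, 0, 0) (64, 0, 0) (68, 0, 0) (72, 0, 0) (76, 0, 0) blank far face jig x: med 83.3 [83.3 83.3] 1
stop top x [ 76.9  91.4 104.5] 292
82.61976913330356
```

```bash
sed -i 's/range(0,80,4)/range(80,140,3)/' tip.py; python3 tip.py
```

```text
t 13.22 tcp [499.8  17.3  93.3] jig [-73.5  -0.6  93.3] F [-0.6 -0.8 -0.7] yhead 102.76 toolz [ 0.001  0.    -1.   ] gap 0.5 q6 -1.99
units to target [-1.39 -2.67  3.32]
(80, 0, 0) (83, 0, 0) (86, 0, 0) (89, 0, 0) (92, 0, 0) (95, 0, 0) (98, 0, 0) (101, 0, 0) (104, 0, 0) (107, 0, 0) (110, 0, 0) (113, 3, np.float64(-64.0)) (116, 7, np.float64(-63.0)) (119, 13, np.float64(-64.0)) (122, 11, np.float64(-65.0)) (125, 20, np.float64(-64.0)) (128, 18, np.float64(-65.0)) (131, 17, np.float64(-64.0)) (134, 20, np.float64(-64.0)) (137, 23, np.float64(-65.0))
```

servo_tool(delta_pos=[[-0.3, -0.7, 0], [-0.4, -0.8, 0], [-0.3, -0.7, 0], [-0.25, -0.42, 0], [0, 0, 0], [0, 0, 0], [0, 0, 0], [0, 0, 0]], rotation=[[0, 0, 0], [0, 0, 0], [0, 0, 0], [0, 0, 0], [0, 0, 0], [0, 0, 0], [0, 0, 0], [0, 0, 0]], fingers=[0.4, 0.4, 0.4, 0.4, 0.4, 0.4, 0.4, 0.4])

```text
time_s: 13.93
tool_pos: [535.1, -27.8, 93.1]
ee_rot: [-0.111, 0.994, 0.0, -0.0]
wrist_force: [0.5, 0.0, 0.7]
finger_gap: 37.6
finger_force: 0.0
```

```bash
python3 - <<'E'
from h import *
st(-54,-58,27)
f=grab_frame("scene");q=(cloud(f)-O)@J;h=cv2.cvtColor(f["image"],cv2.COLOR_BGR2HSV).astype(int)
z=q[...,2];m=(h[...,0]>22)&(h[...,0]<34)&(h[...,1]>150)&(abs(q[...,0]+55)<45)&(abs(q[...,1]+58)<30)&(z>68)&(z<77)
r=cv2.minAreaRect(q[m][:,:2].astype(np.float32));print(m.sum(),r)
k=(abs(q[...,0]+54)<60)&(abs(q[...,1]+58)<60)&(z>85)&(z<170)
for lo in range(85,140,4):
    a=k&(z>=lo)&(z<lo+4);print(lo,a.sum(),end="; ")
cv2.imwrite("pics/s4.png",cv2.resize(f["image"][110:230,250:390],None,fx=5,fy=5,interpolation=cv2.INTER_CUBIC))
E
```

```text
t 13.93 tcp [535.1 -27.8  93.1] jig [-58.2 -55.8  93.1] F [ 0.5 -0.1  0.7] yhead 102.71 toolz [-0.001  0.    -1.   ] gap 37.6 q6 -2.06
units to target [-0.23 -0.07  3.3 ]
64 ((-50.690589904785156, -59.83165740966797), (14.561291694641113, 50.25981903076172), 78.64633178710938)
85 0; 89 0; 93 0; 97 0; 101 0; 105 0; 109 0; 113 4; 117 14; 121 22; 125 23; 129 25; 133 26; 137 24;
```

View pics/s4.png

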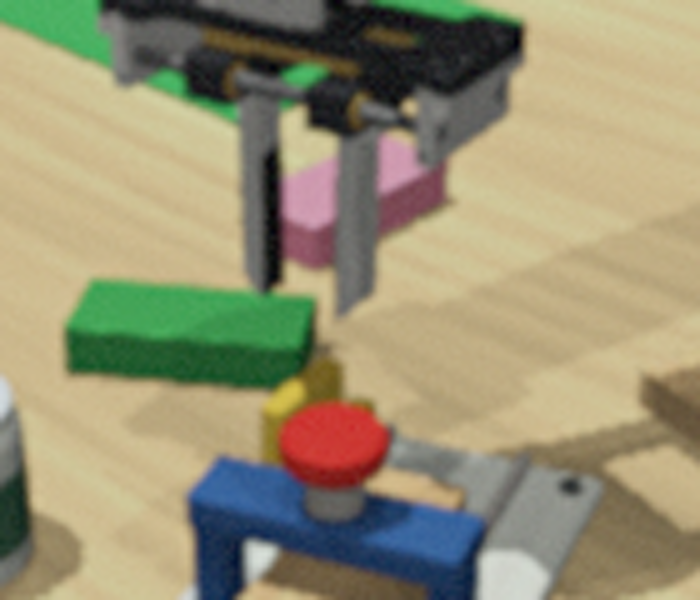

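The tips sit about 20 mm above the reported TCP (114 against 93), so a TCP of 25 puts them at 44 around the fin. The picture shows the open fingers above the fin, at crop (265,290) and (350,310), with the fin at crop (300,400).

The contact at home and the top view both put the axis at jig (-56.5, -57.6) in my frame.

servo_tool(delta_pos=[[-0.1, -0.07, 0.3], [0, 0, 0.6], [0, 0, 0.6], [0, 0, 0.6], [0, 0, 0.5], [0, 0, 0.4], [0, 0, 0.2], [0, 0, 0.2]], rotation=[[0, 0, 0], [0, 0, 0], [0, 0, 0], [0, 0, 0], [0, 0, 0], [0, 0, 0], [0, 0, 0], [0, 0, 0]], fingers=[0.4, 0.4, 0.4, 0.4, 0.4, 0.4, 0.4, 0.4])

```text
time_s: 14.65
tool_pos: [537.6, -29.2, 24.5]
ee_rot: [-0.11, 0.994, 0.0, -0.0]
wrist_force: [-0.2, 0.5, -0.4]
finger_gap: 37.9
finger_force: 0.0
```

servo_tool(delta_pos=[[0, 0, 0], [0, 0, 0], [0, 0, 0], [0, 0, 0], [0, 0, 0], [0, 0, 0], [0, 0, 0], [0, 0, 0]], rotation=[[0, 0, 0], [0, 0, 0], [0, 0, 0], [0, 0, 0], [0, 0, 0], [0, 0, 0], [0, 0, 0], [0, 0, 0]], fingers=[0, 0, 0, 0, 0, 0, 0, 0], grip_force=25)

```text
time_s: 15.32
tool_pos: [538.3, -29.2, 26.0]
ee_rot: [-0.11, 0.994, -0.0, 0.0]
wrist_force: [-0.3, 2.4, 4.1]
finger_gap: 13.6
finger_force: 25.0
```

```bash
python3 -c "from h import *;st(-56.5,-57.6,25);print(observe()['finger_force'],observe()['moment'])"
```

```text
t 15.32 tcp [538.3 -29.2  26. ] jig [-55.8 -58.3  26. ] F [0.7 2.4 4.1] yhead 102.68 toolz [ 0.001  0.    -1.   ] gap 13.6 q6 -2.06
units to target [0.04 0.03 0.05]
25.000271201133728 [0.38539078 0.13139557 0.06628715]
```

The fin is gripped (gap 13.6 mm). Now the first half of the clockwise turn.

servo_tool(delta_pos=[[0, 0, 0], [0, 0, 0], [0, 0, 0], [0, 0, 0], [0, 0, 0], [0, 0, 0], [0, 0, 0], [0, 0, 0]], rotation=[[0, 0, 0.014], [0, 0, 0.014], [0, 0, 0.014], [0, 0, 0.014], [0, 0, 0.014], [0, 0, 0.014], [0, 0, 0.014], [0, 0, 0.014]], fingers=[0, 0, 0, 0, 0, 0, 0, 0])

```text
time_s: 15.98
tool_pos: [538.2, -29.3, 25.9]
ee_rot: [0.241, 0.971, -0.0, 0.0]
wrist_force: [-0.6, 1.4, 4.4]
finger_gap: 13.8
finger_force: 25.0
```

```bash
python3 -c "from h import *;st(-56.5,-57.6,25);print(observe()['finger_force'],observe()['moment'])"
```

```text
t 15.98 tcp [538.2 -29.3  25.9] jig [-55.9 -58.4  25.9] F [-0.   1.6  4.4] yhead 62.13 toolz [ 0.001 -0.    -1.   ] gap 13.8 q6 -1.35
units to target [0.05 0.   0.05]
24.998399913311005 [0.20110583 0.16310118 0.01637618]
```

servo_tool(delta_pos=[[0, 0, 0], [0, 0, 0], [0, 0, 0], [0, 0, 0], [0, 0, 0], [0, 0, 0], [0, 0, 0], [0, 0, 0]], rotation=[[0, 0, 0.014], [0, 0, 0.014], [0, 0, 0.014], [0, 0, 0.014], [0, 0, 0.014], [0, 0, 0.014], [0, 0, 0.014], [0, 0, 0.012]], fingers=[0, 0, 0, 0, 0, 0, 0, 0])

```text
time_s: 16.65
tool_pos: [538.2, -29.4, 26.0]
ee_rot: [0.556, 0.831, 0.0, 0.0]
wrist_force: [-0.6, 1.8, 4.5]
finger_gap: 13.6
finger_force: 25.0
```

servo_tool(delta_pos=[[0, 0, 0], [0, 0, 0], [0, 0, 0], [0, 0, 0], [0, 0, 0], [0, 0, 0], [0, 0, 0], [0, 0, 0]], rotation=[[0, 0, 0], [0, 0, 0], [0, 0, 0], [0, 0, 0], [0, 0, 0], [0, 0, 0], [0, 0, 0], [0, 0, 0]], fingers=[0, 0, 0, 0.35, 0.35, 0.35, 0.35, 0.35])

```text
time_s: 17.32
tool_pos: [537.6, -29.2, 25.0]
ee_rot: [0.553, 0.833, -0.0, -0.0]
wrist_force: [-0.3, -0.3, 0.2]
finger_gap: 32.5
finger_force: 0.0
```

```bash
python3 -c "from h import *;st(-56.5,-57.6,25);print(observe()['finger_force'],observe()['moment'])"; python3 b.py
```

```text
t 17.32 tcp [537.6 -29.2  25. ] jig [-56.4 -58.   25. ] F [-0.4 -0.2  0.2] yhead 22.79 toolz [-0.001  0.    -1.   ] gap 32.5 q6 -0.66
units to target [ 0.02 -0.    0.  ]
0.0 [-0.0343406   0.00362659 -0.05417264]
blank far face jig x: med 83.7 [83.7 83.9] 4
stop top x [ 76.7  92.  104.8] 294
82.51960738818833
```

The turn is complete and the fingers are open. I lift straight up and check the catch.

servo_tool(delta_pos=[[0, 0, -0.5], [0, 0, -0.8], [0, 0, -0.8], [0, 0, -0.8], [0, 0, -0.8], [0, 0, -0.8], [0, 0, -0.8], [0, 0, -0.4]], rotation=[[0, 0, 0], [0, 0, 0], [0, 0, 0], [0, 0, 0], [0, 0, 0], [0, 0, 0], [0, 0, 0], [0, 0, 0]], fingers=[0.35, 0.35, 0.35, 0.35, 0.35, 0, 0, 0])

```text
time_s: 18.03
tool_pos: [539.1, -29.6, 142.3]
ee_rot: [0.554, 0.833, 0.001, 0.002]
wrist_force: [0.5, 0.7, 1.2]
finger_gap: 16.3
finger_force: 0.0
```

```bash
python3 - <<'E'
from h import *;st(44,0,125)
f=grab_frame("scene");cv2.imwrite("pics/s5.png",cv2.resize(f["image"][160:280,240:380],None,fx=5,fy=5,interpolation=cv2.INTER_CUBIC))
q=(cloud(f)-O)@J;h=cv2.cvtColor(f["image"],cv2.COLOR_BGR2HSV).astype(int)
m=(h[...,0]>20)&(h[...,0]<34)&(h[...,1]>140)&(abs(q[...,0]+55)<45)&(abs(q[...,1]+50)<60)&(q[...,2]>20)&(q[...,2]<80)
r=cv2.minAreaRect(q[m&(q[...,2]>66)][:,:2].astype(np.float32));print(m.sum(),r)
E
```

```text
t 18.03 tcp [539.1 -29.6 142.3] jig [-55.2 -58.9 142.3] F [0.7 0.5 1.2] yhead 22.77 toolz [ 0.004 -0.001 -1.   ] gap 16.3 q6 -0.66
units to target [2.93 4.97 0.88]
164 ((-53.4915657043457, -60.62494659423828), (15.943740844726562, 55.23295974731445), 0.8408418297767639)
```

View pics/s5.png

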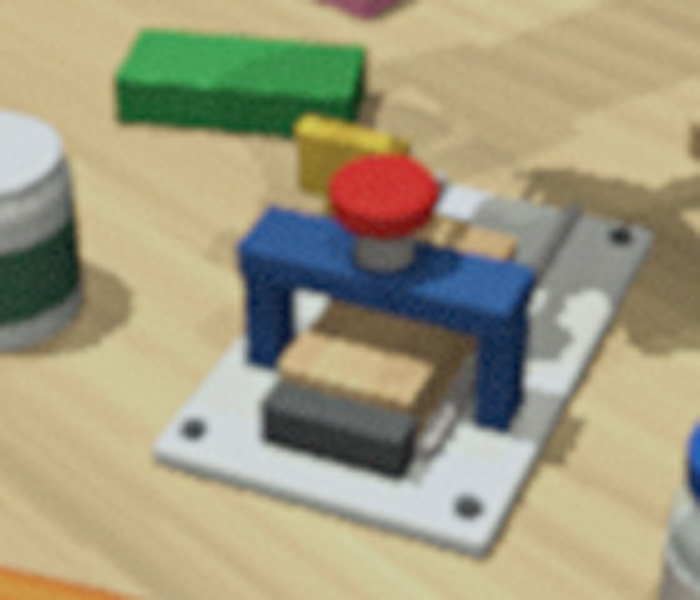

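The picture shows the blank against the stop at crop (350,370) and the fin square across at crop (350,155), at 0.8° in depth, so the catch is locked. I move over the plunger with the fingers shut.

servo_tool(delta_pos=[[0.5, 0.8, 0], [0.5, 0.8, 0], [0.5, 0.8, 0], [0.5, 0.8, 0], [0.5, 0.8, 0], [0.4, 0.8, 0], [0, 0.1, 0], [0, 0, 0]], rotation=[[0, 0, 0], [0, 0, 0], [0, 0, 0], [0, 0, 0], [0, 0, 0], [0, 0, 0], [0, 0, 0], [0, 0, 0]], fingers=[0, 0, 0, 0, 0, 0, 0, 0])

```text
time_s: 18.75
tool_pos: [605.6, 62.5, 138.6]
ee_rot: [0.553, 0.833, -0.0, -0.0]
wrist_force: [0.2, -0.3, 0.1]
finger_gap: 0.5
finger_force: 0.0
```

servo_tool(delta_pos=[[0, 0, 0.4], [0, 0, 0.4], [0, 0, 0.4], [0, 0, 0.2], [0, 0, 0.1], [0, 0, 0.1], [0, 0, 0], [0, 0, 0]], rotation=[[0, 0, 0], [0, 0, 0], [0, 0, 0], [0, 0, 0], [0, 0, 0], [0, 0, 0], [0, 0, 0], [0, 0, 0]], fingers=[0, 0, 0, 0, 0, 0, 0, 0])

```text
time_s: 19.42
tool_pos: [605.9, 62.1, 107.5]
ee_rot: [0.554, 0.833, 0.0, 0.0]
wrist_force: [0.2, 1.0, -0.1]
finger_gap: 0.5
finger_force: 0.0
```

```bash
python3 -c "from h import *;st(44,0,82)"
```

```text
t 19.42 tcp [605.9  62.1 107.5] jig [ 41.6   0.2 107.5] F [ 0.5  0.9 -0.1] yhead 22.76 toolz [ 0. -0. -1.] gap 0.5 q6 -0.48
units to target [-0.01  0.12  1.28]
```

servo_tool(delta_pos=[[0, 0.1, 0], [0, 0, 0.1], [0, 0, 0.1], [0, 0, 0.1], [0, 0, 0.1], [0, 0, 0.1], [0, 0, 0.1], [0, 0, 0]], rotation=[[0, 0, 0], [0, 0, 0], [0, 0, 0], [0, 0, 0], [0, 0, 0], [0, 0, 0], [0, 0, 0], [0, 0, 0]], fingers=[0, 0, 0, 0, 0, 0, 0, 0])

```text
time_s: 20.08
tool_pos: [607.5, 63.0, 95.5]
ee_rot: [0.554, 0.833, -0.0, -0.0]
wrist_force: [-1.7, -0.1, 4.1]
finger_gap: 0.4
finger_force: 2.0
```

```bash
python3 -c "from h import *;st(44,0,82)"
```

```text
t 20.08 tcp [607.5  63.   95.5] jig [43.5  0.4 95.5] F [-1.6  0.6  4.1] yhead 22.76 toolz [-0.  0. -1.] gap 0.4 q6 -0.48
units to target [-0.02  0.03  0.67]
```

servo_tool(delta_pos=[[0, 0, 0.1], [0, 0, 0.1], [0, 0, 0.1], [0, 0, 0.1], [0, 0, 0.1], [0, 0, 0.1], [0, 0, 0.1], [0, 0, 0]], rotation=[[0, 0, 0], [0, 0, 0], [0, 0, 0], [0, 0, 0], [0, 0, 0], [0, 0, 0], [0, 0, 0], [0, 0, 0]], fingers=[0, 0, 0, 0, 0, 0, 0, 0])

```text
time_s: 20.75
tool_pos: [607.7, 62.9, 82.3]
ee_rot: [0.554, 0.833, -0.0, -0.0]
wrist_force: [-5.0, 0.0, 9.1]
finger_gap: 0.5
finger_force: 5.0
```

```bash
python3 -c "from h import *;st(44,0,82)"
```

```text
t 20.75 tcp [607.7  62.9  82.3] jig [43.6  0.3 82.3] F [-4.6  1.9  9.1] yhead 22.77 toolz [-0. -0. -1.] gap 0.5 q6 -0.48
units to target [-0.01  0.02  0.01]
```

servo_tool(delta_pos=[[0, 0, 0.06], [0, 0, 0.06], [0, 0, 0.06], [0, 0, 0.06], [0, 0, 0], [0, 0, 0], [0, 0, 0], [0, 0, 0]], rotation=[[0, 0, 0], [0, 0, 0], [0, 0, 0], [0, 0, 0], [0, 0, 0], [0, 0, 0], [0, 0, 0], [0, 0, 0]], fingers=[0, 0, 0, 0, 0, 0, 0, 0])

```text
time_s: 21.42
tool_pos: [607.8, 62.9, 80.0]
ee_rot: [0.553, 0.833, -0.0, -0.0]
wrist_force: [-11.4, 1.5, 20.7]
finger_gap: 0.4
finger_force: 10.3
```

```bash
python3 -c "from h import *;st(44,0,82)"
```

```text
t 21.42 tcp [607.8  62.9  80. ] jig [43.7  0.2 80. ] F [-9.9  5.8 20.7] yhead 22.79 toolz [-0.001 -0.    -1.   ] gap 0.4 q6 -0.48
units to target [-0.01  0.01 -0.1 ]
```

The force is 20.7 N against the spring's 12 N and the TCP has stalled at 80, so the plunger is at its stop. I hold a moment, then lift off and clear away.

servo_tool(delta_pos=[[0, 0, 0.04], [0, 0, 0], [0, 0, 0], [0, 0, 0], [0, 0, 0], [0, 0, 0], [0, 0, 0], [0, 0, 0]], rotation=[[0, 0, 0], [0, 0, 0], [0, 0, 0], [0, 0, 0], [0, 0, 0], [0, 0, 0], [0, 0, 0], [0, 0, 0]], fingers=[0, 0, 0, 0, 0, 0, 0, 0])

```text
time_s: 22.08
tool_pos: [607.9, 62.9, 80.0]
ee_rot: [0.553, 0.833, -0.0, -0.0]
wrist_force: [-13.5, 0.9, 25.1]
finger_gap: 0.5
finger_force: 12.2
```

servo_tool(delta_pos=[[0, 0, -0.2], [0, 0, -0.3], [0, 0, -0.4], [0, 0, -0.6], [0, 0, -1], [0, 0, -1], [0, 0, -1], [0, 0, -1]], rotation=[[0, 0, 0], [0, 0, 0], [0, 0, 0], [0, 0, 0], [0, 0, 0], [0, 0, 0], [0, 0, 0], [0, 0, 0]], fingers=[0, 0, 0, 0, 0, 0, 0, 0])

```text
time_s: 22.75
tool_pos: [607.5, 62.9, 186.4]
ee_rot: [0.554, 0.833, -0.0, -0.0]
wrist_force: [1.1, -1.0, -0.2]
finger_gap: 0.4
finger_force: 0.0
```

servo_tool(delta_pos=[[-0.7, -1, -0.5], [-0.7, -1, 0], [-0.7, -1, 0], [-0.7, -1, 0], [-0.7, -1, 0], [-0.7, -1, 0], [-0.7, -1, 0], [0, 0, 0]], rotation=[[0, 0, 0], [0, 0, 0], [0, 0, 0], [0, 0, 0], [0, 0, 0], [0, 0, 0], [0, 0, 0], [0, 0, 0]], fingers=[0, 0, 0, 0, 0, 0, 0, 0])

```text
time_s: 23.42
tool_pos: [515.0, -84.1, 195.5]
ee_rot: [0.555, 0.832, -0.0, 0.0]
wrist_force: [0.2, -0.6, -0.4]
finger_gap: 0.5
finger_force: 0.0
```

```bash
python3 - <<'E'
from h import *;import m;st(44,0,82);m.C=O[:2]
g=[]
for n in("top","scene"):
    f=grab_frame(n);m.fit(f,n);g.append(f["image"])
a=cv2.resize(np.clip(g[0][120:250,260:390]*1.8,0,255).astype(np.uint8),(400,400));b=cv2.resize(g[1][155:285,250:380],(400,400));cv2.imwrite("pics/f.png",np.hstack([a,b]))
E
python3 b.py
```

```text
t 23.42 tcp [515.  -84.1 195.5] jig [ -98.3 -100.1  195.5] F [-0.1 -0.6 -0.4] yhead 22.56 toolz [-0.    -0.001 -1.   ] gap 0.5 q6 -0.77
units to target [5.   7.12 5.67]
top red 197 mean [607.8  62.6 120.6] medz 120.8 rect [607.5  62.8] [40.3 37.9] 89.5 
top yel 53 mean [539.4 -31.   88. ] medz 73.0 rect [537.5 -27.3] [18.4 39.7] 34.8 
top blu 153 mean [592.   99.8  83. ] medz 83.0 rect [592.9  98.2] [32.2 39.9] 24.6 
top bed 2478 mean [553.8  47.6  14.1] medz 13.5 rect [568.4  45.9] [240.2 151.8] 22.8 [[428.0, 69.0], [487.0, -71.0], [709.0, 22.0], [650.0, 162.0]]
top blk 528 mean [559.8  42.3  42.5] medz 43.1 rect [553.9  39.6] [89.4 59.6] 21.6 [[501.0, 51.0], [523.0, -5.0], [606.0, 28.0], [584.0, 84.0]]
scene red 270 mean [617.2  69.4 116.7] medz 118.7 rect [613.9  65.9] [37.9 40.7] 28.3 
scene yel 140 mean [547.5 -35.3  65.7] medz 68.9 rect [541.1 -29.7] [16.  53.7] 26.9 
scene blu 632 mean [616.6  71.5  79.3] medz 81.2 rect [613.   65.6] [ 33.6 120. ] 23.4 
scene bed 2126 mean [593.9  79.3  12.4] medz 12.0 rect [561.4  42. ] [260.9 149.8] 22.2 [[412.0, 62.0], [469.0, -77.0], [711.0, 22.0], [654.0, 161.0]]
scene blk 485 mean [627.6  69.4  41.5] medz 41.9 rect [626.1  66.6] [55.  60.2] 23.0 [[589.0, 84.0], [613.0, 28.0], [663.0, 50.0], [640.0, 105.0]]
blank far face jig x: med 83.6 [83.4 83.8] 2
stop top x [ 76.9  91.7 104.5] 304
82.9799425585161
```

View pics/f.png

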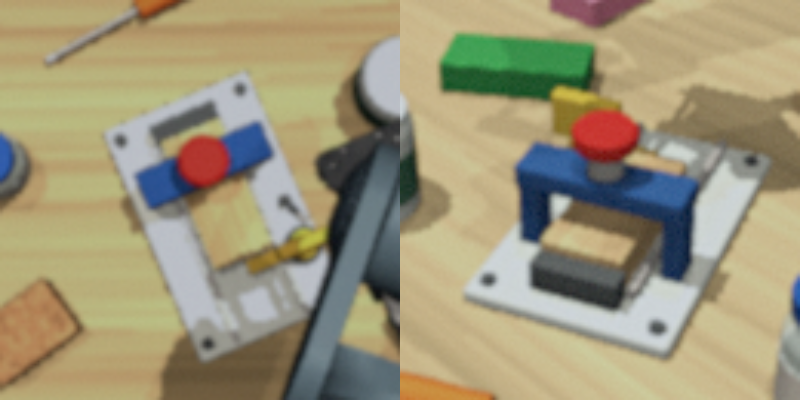

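The bar lies across the channel behind the blank (left half, 285,250), the blank is against the stop (right half, 590,240), and the plunger is back up at z 121. The neighbouring things in view look undisturbed and the arm is clear, so I hand in.

```bash
python3 -c "from h import *;print(job_done())"
```

```text
the job is handed in; nothing more can be done
None
```

I handed the job in at about 23.5 s of the 64 s limit: the blank is home and locked behind the catch, and the plunger was pressed to its stop, held and is back up. I never touched the bystanders and none looked moved in the last pictures.

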